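# Pop a call pager at the snack stall and trap it in the chute

## Task

Dispense the next customer's call pager: press the dispenser's spring key down with one finger so that the loaded pager pops up out of its pocket, and with your other finger, standing in the chute, stop the pager before it slides out of the chute's open lower end. Do not grip, lift or hit the pager hard, and leave the other things on the table where they are. Finish while still holding: the program ends with the pager lying still in the chute, out of its pocket, resting against your finger.

Things in the scene. Friction and masses are not known exactly. Their poses are not given: they have to be found in the camera images.
- dispenser: The pager dispenser, fixed to the table: grey housing, base plate 190 x 140 x 8 mm, with a sloping steel chute and a black square key beside it; 106 mm tall with its pager. Origin on the table, directly below catch_spot; x is the horizontal direction in which the chute runs downhill, y is across the chute (the key is on the -y side), z up. Its place and yaw vary.
- chute: The chute, a slippery open-topped steel channel sloping down 20 degrees. Origin: middle of its floor's upper edge, 70 mm above the table; x points down along the slope, y across, z square to the floor (surface at z = 0). The floor runs from x = 0 to the open lower end at x = 120 mm. Inside width 52 mm; side walls 4 mm thick stand 14 mm above the floor, parallel to x.
- catch_spot (a point): A point on the middle line of the chute floor, 60 mm down the slope and level beside the middle of the key (60 mm from it, straight across). It is 49.5 mm above the table, 9 mm below the top of the fully pressed key and 19 mm below that of the free key: a finger standing here, level with a finger that presses the key home, does not touch the floor, yet blocks the pager.
- lift_plate (a joint): Rise of the lift plate in m, 0 to 0.009. It is the 51 x 50 mm floor of the pocket, which lies uphill of the chute floor (chute x = -54 to 0 mm); at 0 it is 7.5 mm below the chute floor, so that a step holds the pager in. It rises 0.9 mm per mm of key; with the key about 8.5 mm down the pager clears the step and slides off down the chute by its own weight, reaching the end in under half a second.
- key_top (a point): Centre of the top face of the key, a black ribbed square button 40 x 40 mm, level, pressed straight down; not pressed it stands 68.5 mm above the table. It lies 60 mm to the -y side of the chute's middle line. The grey housing round it is 52 x 52 mm, its top 57 mm above the table.
- key (a joint): Travel of the key in m: 0 not pressed, 0.010 fully down (hard stop). It springs back when let go; pushing it takes about 2 N at the start and 8 N fully down.
- pager_center (a point): Centre of the loaded pager: a flat square white box 48 x 48 x 26 mm, black pad on top, 60 to 130 g, loose. At the start it lies in the pocket with its centre at about x = -25, z = 5 mm in the chute's frame; lying on the chute floor its centre is at z = 13 mm.
- pager: The same loaded pager; origin at the centre of its underside, z out of its top.
- spare_a: Spare pager, same shape as the loaded one (48 x 48 x 26 mm), lying flat on the table on the dispenser's +y side. A bystander, loose: leave it alone. Origin at the centre of its underside.
- spare_b: Second spare pager, 48 x 48 x 26 mm, flat on the table. A bystander, loose: leave it alone. Origin at the centre of its underside.
- cup: Paper cup, 72 mm across, 85 mm tall. A bystander, loose: leave it alone. Origin at the centre of its underside.
- tub: Clear snack tub with white lid, 116 x 91 x 55 mm. A bystander, loose: leave it alone. Origin at the centre of its underside.
- tin: Steel tin with paper band, 76 mm across, 70 mm tall. A bystander, loose: leave it alone. Origin at the centre of its underside.
- sauce: Brown glass sauce bottle, 56 mm across, 140 mm tall. A bystander, loose: leave it alone. Origin at the centre of its underside.
- tongs: Steel wire tongs 200 mm long, 10 mm thick, lying beyond the open end of the chute. A bystander, loose: leave it alone. Origin at the centre of its underside.

How it is judged:
On the way, in this order (a step that is already met when the one before it is completed fails the run):
1. the key is being pressed with a finger (more than 6 mm) (value of joint key above 0.006 m and contact force between the fingers and key above 0.5 N).
2. the pager has popped out of its pocket and is stopped in the chute by a finger (x of pager_center in the frame of chute between 0 and 0.09 m and y of pager_center in the frame of chute between -0.01 and 0.01 m and z of pager_center in the frame of chute between 0.005 and 0.022 m and angle between the z axis of pager and the z axis of chute, either way round below 0.2 rad and linear speed of pager below 0.01 m/s and contact force between the fingers and pager above 0.03 N), for 0.3 s.
At the end, for the whole second after the job is handed in: The pager lies flat (within 0.2 rad) and still (under 10 mm/s) in the chute, its centre past the step (0 to 90 mm down the 120 mm chute floor), held back by a finger (contact force over 0.03 N) (all of step 2); the arm keeps its last pose, push and grip.
It fails at once if the pager slid out of the chute, or off it (x of pager_center in the frame of chute above 0.11 m or z of pager_center in the frame of chute below -0.01 m or height (world z) of pager_center below 0.03 m).
It fails at once if the pager was lifted or carried (more than 20 mm off the chute) (z of pager_center in the frame of chute above 0.033 m).
It fails at once if the pager was squeezed or hit hard (over 15 N) (contact force between the fingers and pager above 15 N).
It fails at once if a bystander was disturbed (moved more than 15 mm) (distance of any of spare_a, spare_b, cup, tub, tin, sauce, tongs from where it was at the start of the episode above 0.015 m).
It also fails if it takes over 29 s, if anything falls off the work surface, if the arm or the gripper's body presses on something with over 40 N, if the wrist force passes 120 N, or if a joint passes its speed limit or range.

## Robot

A 6-joint arm with a two-finger parallel gripper is mounted at the origin on the work surface. World frame = base frame: x ahead of the robot, y to its left, z up, the work surface at z = 0. Lengths are in m, angles in rad, forces in N, time in s.
With the tool pointing down it reaches from about 0.325 to 0.85 m from the base axis. Payload 15.5 kg.
Tool frame: the origin (TCP) lies midway between the tips of the shut fingers; the grasp point (between the pads) lies 19 mm behind it; z points along the fingers, y is the line along which they close (so a half turn about z gives the same grasp; the last joint's range is limited). The gripper opens to 91 mm and grips with 3 to 60 N. Pads are 32 mm wide; open, the fingers measure 118 mm over their backs; the gripper's body (76 mm by 178 mm) begins 60 mm behind the grasp point.
Start: joints at [-1.325, 0.494, 1.345, -0, 1.302, -0.096], TCP at [0.209, -0.589, 0.214] pointing down, gripper open.
Joint ranges: [-2.91, 2.91], [-0.82, 2.16], [0.22, 2.67], [-1.22, 4.37], [0.12, 2.79], [-3.08, 3.08]. Speed limits (rad/s): [1.89, 1.89, 2.57, 3.01, 3.01, 3.01].

## Interface

Orientations are given as a unit quaternion [x, y, z, w].
In Python, from station import robot gives the robot as it stands.
- The arm moves only by the tool step_arm, never from a script. Its argument "series" is a list of rows, each a list of 7 numbers: the shift along the tool's x, y, z in m, then the turn, a rotation vector about the tool's x, y, z in degrees, then the gripper's target within -1 to 1 (fully open at 1, half-way at 0, shut at -1). In form: [[tx, ty, tz, rx, ry, rz, claw], ...]. A call has exactly 5 rows; each row is the pose to reach, as a shift and turn from the pose commanded when the call began, along the tool's axes at that moment; what a row does not reach only later rows make up. A row lasts 1/8 s, in which the tool goes at most 62.5 mm and 10.7 degrees, less where a joint would pass 70% of its speed; a pose out of reach is approached as far as the arm can. A call with a gripper value outside its range is refused whole. The fingers move at their own pace and stop on an object; the grip force is fixed at half the most. Time passes only in rows, so rows that repeat a pose let the fingers close, or fill a call up. It gives the time, the measured TCP pose, the force, the opening and the grip force at its end, in the units of the state.
- robot.state(): the state, without advancing time (a new reading comes with each control period).
- robot.get_image(name): name is "scene" or "top"; returns the picture (400x640x3 uint8, red, green, blue); there is no depth.
- robot.camera_params(name): a dict with "fx", "fy", "cx", "cy" (pixels), "dist" ([k1, k2, p1, p2, k3] as OpenCV has them; the pictures are not rectified), "rvec" (rotation vector, rad) and "tvec" (3), from world to camera coordinates, as OpenCV has them. Camera axes: x right, y down, z forward; pixel columns grow to the right and rows downward; lengths in m; the calibration is good to about 2 mm. A picture is of the moment at which its call begins. camera_params takes no time and is no camera call.
- robot.close_job(): hands the job in; it is judged then, once.
Trained networks look in the newest picture that a camera, given by its name, has taken for a name from the list of things; names that differ only in an ending like _2 or _b are one class to them, and where a whole thing is asked for, a point or a joint stands for the part that bears it (a point fixed in the world has none). Each returns a list of dicts, best first, with "score" (0 to 1); they miss things now and then, are a little off and sometimes report something else, mostly with a low value. They report only what shows in the picture. A call takes as long as a camera call.
- robot.trace(camera, query): "pixels" (400x640 bool, what is visible of it) and "bbox" ([centre column, centre row, width, height] in pixels, round what is visible of it).
The state is a dict: "time_s": time; "joint_pos": joint angles; "joint_velocities": joint speeds; "tau": joint torques, N m; "tcp_pos": TCP position; "eef_rot": TCP orientation; "wrist_force": force on the tool from outside, world axes, zero at the start; "ft_torque": the same for the moment, N m; "grip_width": finger opening in m; "grip_force": force on a finger pad.
Only numpy, scipy, OpenCV 4.12 (cv2) and the standard library are available. Lean on these libraries where they do the work, as an engineer would, in place of code of your own. Each camera call takes 0.05 s, during which the arm holds its last target. There are 200 camera calls.

## Working session

There is one attempt and no reset: what is moved stays moved. The work goes in short steps, Python scripts to look and compute and a tool call to move; the robot and the scene stay as the last step left them, time stands still between calls to the robot, and variables do not carry over. Pictures are saved under pics/ and viewed, at most 10 in all, crops included, and the job is handed in when it is done.

Besides the shell and the picture viewer there is one more tool, called after "Call:" by a JSON object that holds its "name" and its "arguments". step_arm: Moves the arm, as the interface text tells. Its arguments: {"type":"object","properties":{"series":{"type":"array","items":{"type":"array","items":{"type":"number"}}}},"required":["series"]}

```bash
mkdir -p pics; ls; python3 - <<'E'
from station import robot
import cv2
s=robot.state()
for k,v in s.items(): print(k,v)
for n in("scene","top"):
    im=robot.get_image(n); cv2.imwrite(f"pics/{n}0.png",im[:,:,::-1]); print(n,robot.camera_params(n))
    for q in("dispenser","key","chute","pager","lift_plate"):
        for d in robot.trace(n,q)[:3]: print(n,q,round(d["score"],2),[round(float(x),1) for x in d["bbox"]])
E
```

```text
pics
time_s 0.0
joint_pos [-1.32547733e+00  4.94216070e-01  1.34613822e+00 -8.83987418e-06
  1.30248965e+00 -9.54821672e-02]
joint_velocities [ 1.25218187e-04  1.05257750e-03  1.09503751e-03 -1.13891729e-03
  7.48490348e-04  4.05801908e-05]
tau [ 3.46466666e-03 -8.78812194e+01 -3.81844926e+01  7.08607980e-02
  5.33953949e-02 -1.74742272e-04]
tcp_pos [ 0.20881864 -0.5886774   0.21331542]
eef_rot [ 9.85516525e-01  1.69578265e-01 -5.10772322e-05 -6.23566112e-04]
wrist_force [ 0.63727529 -0.77941861 -0.12928718]
ft_torque [-0.00874208  0.03950413  0.06915081]
grip_force 0.0
grip_width 0.09154336118599271
scene {'fx': 371.2958363868384, 'fy': 371.2958363868384, 'cx': 320.22401902911366, 'cy': 200.04440773020565, 'dist': array([0.02383781, 0.        , 0.        , 0.        , 0.        ]), 'rvec': array([ 2.03512534,  1.57089285, -0.51536849]), 'tvec': array([-0.24071326, -0.36913111,  1.20096871])}
scene dispenser 0.67 [219.5, 209.4, 76.3, 99.0]
scene dispenser 0.32 [291.1, 168.9, 32.0, 42.1]
scene key 0.84 [194.4, 217.2, 24.7, 20.5]
scene chute 0.62 [218.2, 200.2, 46.1, 84.2]
scene pager 0.92 [212.3, 178.3, 32.0, 26.3]
top {'fx': 472.75361744762426, 'fy': 472.75361744762426, 'cx': 317.80094163900156, 'cy': 193.3546883669666, 'dist': array([-0.05763348,  0.        ,  0.        ,  0.        ,  0.        ]), 'rvec': array([ 2.13993392, -2.19998181,  0.10897574]), 'tvec': array([0.07629301, 0.58861404, 1.11633578])}
top dispenser 0.72 [422.2, 217.8, 15.3, 21.3]
top dispenser 0.71 [372.1, 155.1, 75.5, 32.9]
top dispenser 0.62 [403.6, 232.7, 67.2, 87.3]
top key 0.61 [421.0, 219.4, 21.7, 15.3]
top key 0.6 [399.5, 235.0, 41.7, 76.0]
top chute 0.76 [398.1, 233.7, 45.1, 72.3]
top pager 0.78 [400.8, 254.5, 28.0, 25.4]
```

```bash
python3 - <<'E'
import cv2
a=cv2.imread("pics/scene0.png")[120:300,140:340]; b=cv2.imread("pics/top0.png")[120:300,300:500]
cv2.imwrite("pics/c0.png",cv2.hconcat([cv2.resize(a,None,fx=2,fy=2,interpolation=2),cv2.resize(b,None,fx=2,fy=2,interpolation=2)]))
E
```

```text
(no output)
```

View pics/top0.png

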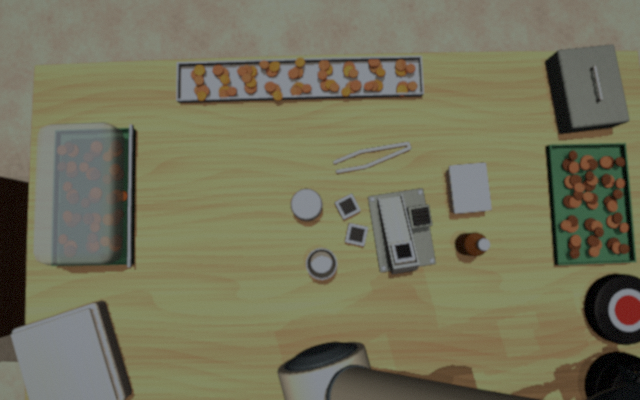

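View pics/c0.png

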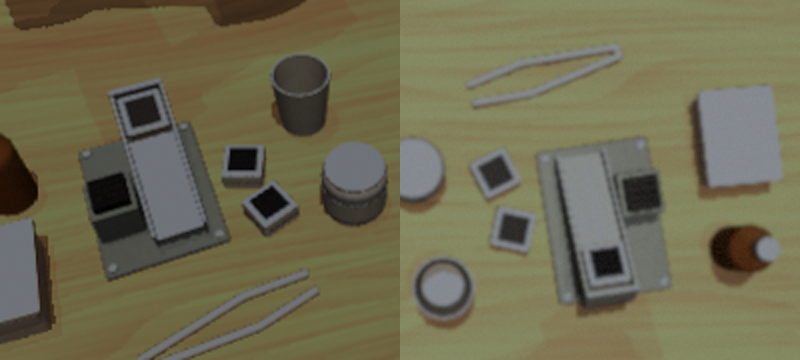

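The dispenser sits at about (403, 230) in the top view. The chute runs up the image, with the pager at its lower end near (403, 251) and the key to the right at (420, 217). I'll enlarge both views for corner points.

```bash
python3 - <<'E'
import cv2
a=cv2.imread("pics/scene0.png")[155:265,175:260]; b=cv2.imread("pics/top0.png")[180:280,365:440]
f=lambda i,s:cv2.convertScaleAbs(cv2.resize(i,None,fx=s,fy=s,interpolation=2),alpha=1.5)
A=f(a,5);B=f(b,5)
B=cv2.copyMakeBorder(B,0,A.shape[0]-B.shape[0],0,0,0)
o=cv2.hconcat([A,B]);print(o.shape)
cv2.imwrite("pics/c1.png",o)
E
```

```text
(550, 800, 3)
```

View pics/c1.png

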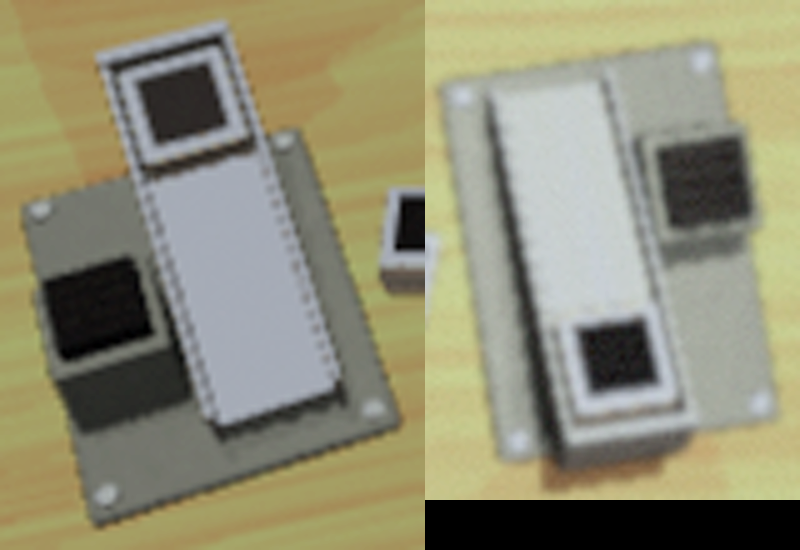

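The enlarged views show the key-top corners, pager pad and plate corners clearly. I'll fit the dispenser's x, y and yaw to them.

```bash
cat >h.py <<'E'
import numpy as np,cv2
from scipy.optimize import least_squares
from scipy.spatial.transform import Rotation as R
from station import robot
c,s=np.cos(np.radians(20)),np.sin(np.radians(20))
def ch(x,y,z): return np.array([-.06*c+c*x+s*z,y,.07-s*x+c*z])
def proj(n,P):
    p=robot.camera_params(n);K=np.array([[p["fx"],0,p["cx"]],[0,p["fy"],p["cy"]],[0,0,1]])
    return cv2.projectPoints(np.array(P,float).reshape(-1,1,3),p["rvec"],p["tvec"],K,p["dist"])[0][:,0]
def toW(q,P):
    a=q[2];M=np.array([[np.cos(a),-np.sin(a),0],[np.sin(a),np.cos(a),0],[0,0,1]])
    return np.array(P)@M.T+[q[0],q[1],0]
E
python3 - <<'E'
from h import *
k=lambda x,y:np.array([x*.02,-.06+y*.02,.0685])
pl=lambda x,y:("p",x,y)
sc={ "k1":(-1,-1,42,283),"k2":(-1,1,135,258)}
obs=[]
def add(n,P,u,v):
    o=(175,155) if n=="scene" else (365-85,180)
    obs.append((n,P,(u+.5)/5-.5+o[0],(v+.5)/5-.5+o[1]))
# plate corners: (x sign, y sign)
for n,L in (("top",[(1,1,440,82),(1,-1,715,42),(-1,-1,775,418),(-1,1,500,460)]),("scene",[(-1,-1,22,207),(-1,1,298,130),(1,1,400,425),(1,-1,97,523)])):
    for a,b,u,v in L: add(n,("p",a,b),u,v)
for a,b,u,v in [(1,1,655,145),(1,-1,745,137),(-1,-1,752,220),(-1,1,662,230)]: add("top",k(a,b),u,v)
add("scene",k(-1,-1),42,283);add("scene",k(-1,1),135,258)
add("top",ch(-.025,0,.018),620.5,356);add("scene",ch(-.025,0,.018),184,103)
def res(q,use=None):
    r=[]
    for n in("top","scene"):
        I=[o for o in obs if o[0]==n]
        P=[toW(q,np.array([q[3]+o[1][1]*.095,q[4]+o[1][2]*.07,.008]) if isinstance(o[1],tuple) else o[1]) for o in I]
        r.append(proj(n,P)-np.array([o[2:] for o in I]))
    return np.concatenate(r)
f=least_squares(lambda q:res(q).ravel(),[.5,-.2,0,0,-.02],loss="soft_l1",x_scale=[.1,.1,.1,.1,.1])
print(f.x,np.degrees(f.x[2]));print(res(f.x).round(1).tolist())
np.save("q.npy",f.x[:3])
for nm,P in(("catch",[0,0,.0495]),("key",[0,-.06,.0685])):print(nm,toW(f.x,P))
E
```

```text
[ 0.52059238 -0.11818157  0.11865968 -0.02426371 -0.02058546] 6.798698594433438
[[-0.9, -0.9], [-0.2, -1.1], [0.6, 0.1], [-0.8, 0.3], [-0.2, -0.2], [-1.4, -1.1], [0.1, -0.8], [1.3, -0.2], [-1.6, 0.3], [-0.6, -0.7], [0.3, -0.9], [0.1, -0.3], [-1.8, 0.2], [-0.5, -1.0], [-0.7, -1.3], [-0.2, -0.3]]
catch [ 0.52059238 -0.11818157  0.0495    ]
key [ 0.52769527 -0.17775966  0.0685    ]
```

```bash
cat >>h.py <<'E'
def plan(P,z):
    "remaining shift/turn in tool axes to reach dispenser-frame xy P at height z, tool down, y across the chute"
    q=np.load("q.npy");st=robot.state();Rt=R.from_quat(st["eef_rot"])
    t=toW(q,[P[0],P[1],0.]);t[2]=z
    a=q[2];G=R.from_matrix(np.array([[np.cos(a),np.sin(a),0],[np.sin(a),-np.cos(a),0],[0,0,-1]]))
    print("target",t.round(4),"shift mm",(Rt.inv().apply(t-st["tcp_pos"])*1e3).round(1),"turn deg",np.degrees((Rt.inv()*G).as_rotvec()).round(2))
    print("t",st["time_s"],"tcp",st["tcp_pos"].round(4),"F",st["wrist_force"].round(2),"w",round(st["grip_width"],4),"j",st["joint_pos"].round(2))
E
python3 - <<'E'
from h import *
plan([.008,-.03],.2)
q=np.load("q.npy")
for n in("sauce","tub"):
    d=robot.trace("top",n)
    if d: print(n,d[0]["score"],d[0]["bbox"])
# pixel of sauce-cap at z=.14: search dispenser-frame
f=least_squares(lambda p:(proj("top",[[p[0],p[1],.14]])[0]-[483,244]),[.5,-.3]).x
a=q[2];d=f-q[:2];print("cap world",f,"disp",d@np.array([[np.cos(a),-np.sin(a)],[np.sin(a),np.cos(a)]]))
E
```

```text
target [ 0.5321 -0.147   0.2   ] shift mm [ 452.3 -308.6   13.9] turn deg [-0.   -0.   12.73]
t 0.6 tcp [ 0.2089 -0.589   0.2139] F [0.01 0.58 0.71] w 0.0912 j [-1.33  0.49  1.35  0.    1.3  -0.1 ]
sauce 0.9 [472.9, 243.7, 36.9, 20.5]
tub 0.71 [467.6, 189.3, 46.9, 52.8]
cap world [ 0.45840971 -0.2970442 ] disp [-0.08291943 -0.17024363]
```

Call:
{"name": "step_arm", "arguments": {"series": [[0.05, -0.034, 0, 0, 0, 3, 0], [0.1, -0.068, 0, 0, 0, 6, 0], [0.15, -0.102, 0, 0, 0, 9, 0], [0.2, -0.136, 0, 0, 0, 12, 0], [0.25, -0.17, 0, 0, 0, 12.7, 0]]}}

```text
time_s: 1.32
tcp_pos: [0.3887, -0.3437, 0.2141]
eef_rot: [0.998, 0.059, 0.0, 0.0]
wrist_force: [0.7, -1.4, 0.1]
grip_width: 0.0464
grip_force: 0.0
```

```bash
python3 -c "
from h import *
plan([.008,-.03],.16)"
```

```text
target [ 0.5321 -0.147   0.16  ] shift mm [ 165.5 -178.5   54.1] turn deg [ 0.03 -0.02 -0.05]
t 1.325 tcp [ 0.3887 -0.3437  0.2141] F [ 0.66 -1.42  0.06] w 0.0464 j [-0.84  0.34  1.6   0.    1.19  0.61]
```

Call:
{"name": "step_arm", "arguments": {"series": [[0.04, -0.044, 0, 0, 0, 0, 0], [0.08, -0.088, 0, 0, 0, 0, 0], [0.12, -0.132, 0, 0, 0, 0, 0], [0.162, -0.175, 0.02, 0, 0, 0, 0], [0.162, -0.175, 0.05, 0, 0, 0, 0]]}}

```text
time_s: 1.95
tcp_pos: [0.5304, -0.1493, 0.164]
eef_rot: [0.998, 0.062, 0.001, 0.0]
wrist_force: [-0.5, -1.0, -1.0]
grip_width: 0.0458
grip_force: 0.0
```

Call:
{"name": "step_arm", "arguments": {"series": [[0, 0, 0, 0, 0, 0, 0], [0, 0, 0.02, 0, 0, 0, 0], [0, 0, 0.04, 0, 0, 0, 0], [0, 0, 0.055, 0, 0, 0, 0], [0, 0, 0.055, 0, 0, 0, 0]]}}

```text
time_s: 2.58
tcp_pos: [0.5273, -0.1526, 0.1088]
eef_rot: [0.998, 0.059, -0.0, -0.0]
wrist_force: [0.5, -0.0, -0.7]
grip_width: 0.0457
grip_force: 0.0
```

```bash
python3 - <<'E'
from h import *
plan([.008,-.03],.09)
A=robot.get_image("scene")[100:270,165:295][:,:,::-1];B=robot.get_image("top")[150:290,350:460][:,:,::-1]
A=cv2.resize(A,None,fx=3.3,fy=3.3,interpolation=2);B=cv2.resize(B,(360,A.shape[0]),interpolation=2)
cv2.imwrite("pics/c2.png",cv2.convertScaleAbs(cv2.hconcat([A,B]),alpha=1.5))
E
```

```text
target [ 0.5321 -0.147   0.09  ] shift mm [ 5.4 -5.  18.8] turn deg [-0.03  0.05 -0.02]
t 2.575 tcp [ 0.5273 -0.1526  0.1088] F [ 0.5  -0.03 -0.74] w 0.0457 j [-0.39  0.52  1.65 -0.    0.97  1.06]
```

View pics/c2.png

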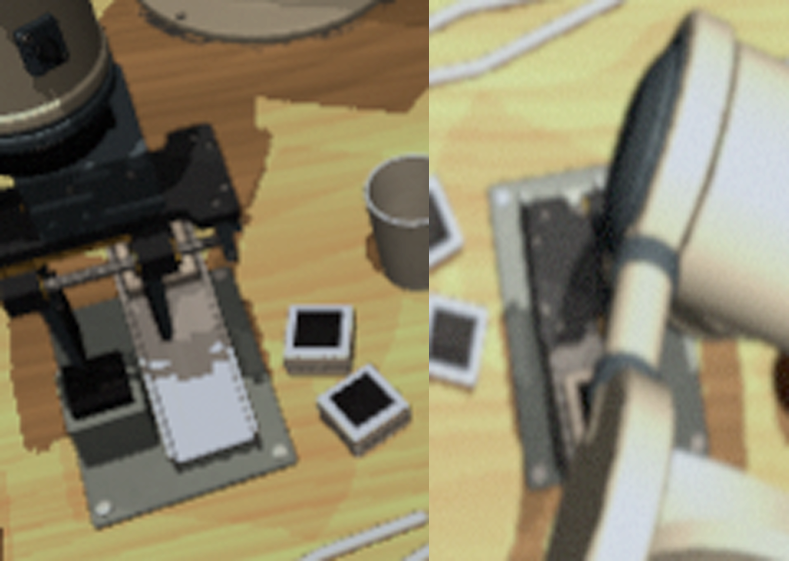

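The scene view shows one finger tip above the key (crop 80, 375) and the other above the chute (crop 165, 335). I'll correct the remaining 5 mm and go lower.

Call:
{"name": "step_arm", "arguments": {"series": [[0.0054, -0.005, 0.01, 0, 0, 0, 0], [0.0054, -0.005, 0.02, 0, 0, 0, 0], [0.0054, -0.005, 0.034, 0, 0, 0, 0], [0.0054, -0.005, 0.034, 0, 0, 0, 0], [0.0054, -0.005, 0.034, 0, 0, 0, 0]]}}

```text
time_s: 3.3
tcp_pos: [0.5325, -0.1467, 0.0748]
eef_rot: [0.998, 0.06, -0.0, -0.0]
wrist_force: [0.1, -0.2, 0.1]
grip_width: 0.046
grip_force: 0.0
```

```bash
python3 - <<'E'
from h import *
plan([.008,-.03],.059)
st=robot.state();Rt=R.from_quat(st["eef_rot"])
A=robot.get_image("scene")[150:260,175:260][:,:,::-1]
A=cv2.convertScaleAbs(cv2.resize(A,None,fx=5,fy=5,interpolation=2),alpha=2)
C=A.copy()
P=[st["tcp_pos"]+Rt.apply([dx,s*.0295+dy,0]) for s in(-1,1) for dx in(-.016,.016) for dy in(-.0067,.0067)]
for u,v in proj("scene",P): cv2.circle(C,(int((u-175+.5)*5),int((v-150+.5)*5)),3,(0,0,255),-1)
q=np.load("q.npy")
for u,v in proj("scene",toW(q,[[x,y-.06,.0685] for x in(-.02,.02) for y in(-.02,.02)]+[ch(.12,y,0) for y in(-.026,.026)]+[ch(0,y,0) for y in(-.026,.026)])): cv2.circle(C,(int((u-175+.5)*5),int((v-150+.5)*5)),3,(0,255,0),-1)
cv2.imwrite("pics/c3.png",cv2.resize(cv2.hconcat([A,C]),(800,518)))
E
```

```text
target [ 0.5321 -0.147   0.059 ] shift mm [-0.4  0.3 15.9] turn deg [-0.01  0.01  0.03]
t 3.3 tcp [ 0.5325 -0.1467  0.0748] F [ 0.08 -0.18  0.1 ] w 0.046 j [-0.38  0.57  1.67  0.    0.9   1.07]
```

View pics/c3.png

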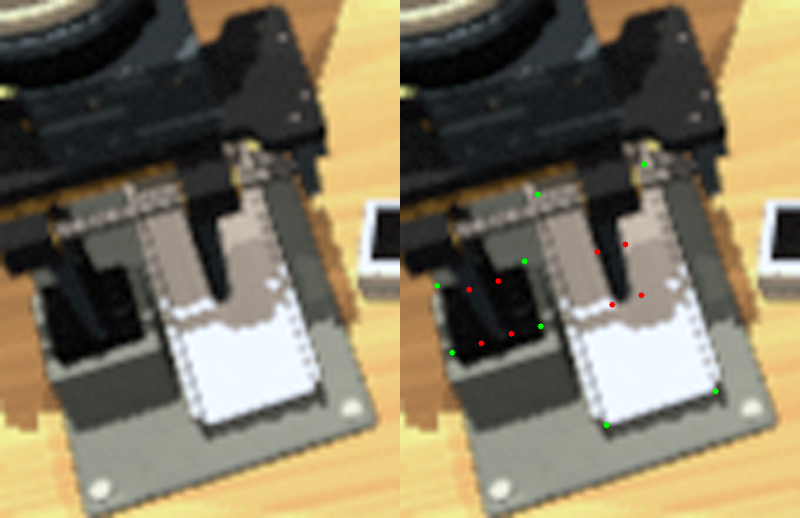

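The projected finger and key points match the picture to about 1 px. The tips sit towards the pads' inner side, so I'll open the gripper a little and touch the key.

Call:
{"name": "step_arm", "arguments": {"series": [[0, 0, 0, 0, 0, 0, 0.17], [0, 0, 0, 0, 0, 0, 0.17], [0, 0, 0.005, 0, 0, 0, 0.17], [0, 0, 0.009, 0, 0, 0, 0.17], [0, 0, 0.009, 0, 0, 0, 0.17]]}}

```text
time_s: 3.98
tcp_pos: [0.5327, -0.1467, 0.0657]
eef_rot: [0.998, 0.06, 0.0, 0.0]
wrist_force: [0.4, -0.3, 3.7]
grip_width: 0.0536
grip_force: 2.2
```

The key pushes back with 3.7 N at 2.8 mm of travel, as expected. Now I'll press it home.

Call:
{"name": "step_arm", "arguments": {"series": [[0, 0, 0.002, 0, 0, 0, 0.17], [0, 0, 0.004, 0, 0, 0, 0.17], [0, 0, 0.0055, 0, 0, 0, 0.17], [0, 0, 0.007, 0, 0, 0, 0.17], [0, 0, 0.007, 0, 0, 0, 0.17]]}}

```text
time_s: 4.6
tcp_pos: [0.5327, -0.1467, 0.0591]
eef_rot: [0.998, 0.06, 0.0, 0.0]
wrist_force: [-1.0, 1.2, 8.1]
grip_width: 0.0535
grip_force: 3.9
```

```bash
python3 - <<'E'
from h import *
plan([.008,-.03],.059)
A=robot.get_image("scene")[150:260,175:260][:,:,::-1]
cv2.imwrite("pics/c4.png",cv2.convertScaleAbs(cv2.resize(A,None,fx=5,fy=5,interpolation=2),alpha=2))
d=robot.trace("scene","pager");print([(round(x["score"],2),x["bbox"]) for x in d[:3]])
q=np.load("q.npy");print(proj("scene",toW(q,[ch(p,0,.026) for p in(.01,.018,.03)])))
E
```

```text
target [ 0.5321 -0.147   0.059 ] shift mm [-0.6  0.2  0.1] turn deg [ 0.01 -0.02  0.03]
t 4.6 tcp [ 0.5327 -0.1467  0.0591] F [-0.98  1.17  8.05] w 0.0535 j [-0.38  0.59  1.69 -0.    0.86  1.07]
[]
[[215.01560564 187.56570753]
 [216.00104181 190.79843548]
 [217.48735127 195.67674898]]
```

View pics/c4.png

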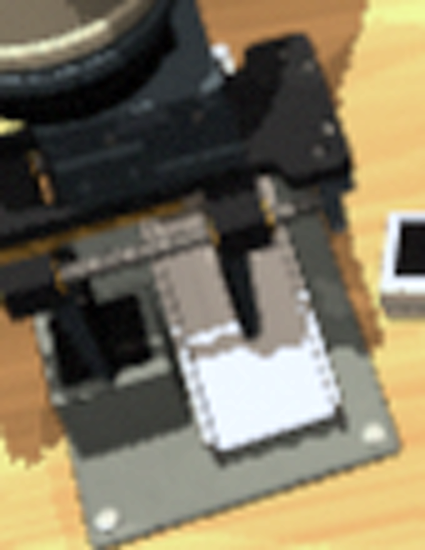

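The key is down 9.4 mm, but no pager shows beside the finger (crop 240, 300). I'll press a bit further and allow time.

Call:
{"name": "step_arm", "arguments": {"series": [[0, 0, 0.0005, 0, 0, 0, 0.17], [0, 0, 0.0008, 0, 0, 0, 0.17], [0, 0, 0.0008, 0, 0, 0, 0.17], [0, 0, 0.0008, 0, 0, 0, 0.17], [0, 0, 0.0008, 0, 0, 0, 0.17]]}}

```text
time_s: 5.32
tcp_pos: [0.5327, -0.1467, 0.0587]
eef_rot: [0.998, 0.06, 0.0, 0.0]
wrist_force: [-2.3, 0.5, 12.3]
grip_width: 0.0536
grip_force: 6.3
```

```bash
python3 - <<'E'
from h import *
plan([.008,-.03],.059)
A=robot.get_image("scene")[150:260,175:260][:,:,::-1];B=robot.get_image("top")[190:290,370:430][:,:,::-1]
f=lambda i:cv2.convertScaleAbs(cv2.resize(i,None,fx=5,fy=5,interpolation=2),alpha=2)
A=f(A);B=cv2.copyMakeBorder(f(B),0,50,0,0,0)
cv2.imwrite("pics/c5.png",cv2.hconcat([A,B]))
for n in("scene","top"):print([(round(x["score"],2),x["bbox"]) for x in robot.trace(n,"pager")[:3]])
q=np.load("q.npy");print(proj("top",toW(q,[ch(p,0,.026) for p in(-.025,.018)])))
E
```

```text
target [ 0.5321 -0.147   0.059 ] shift mm [-0.7  0.2 -0.3] turn deg [ 0.02 -0.03  0.02]
t 5.325 tcp [ 0.5327 -0.1467  0.0587] F [-2.27  0.51 12.28] w 0.0536 j [-0.38  0.59  1.69 -0.    0.86  1.07]
[(0.63, [211.8, 200.0, 15.9, 13.2]), (0.55, [319.6, 213.4, 32.5, 42.2])]
[(0.63, [389.4, 237.6, 3.4, 13.1])]
[[402.51469492 249.95965584]
 [398.53009546 232.2464424 ]]
```

View pics/c5.png

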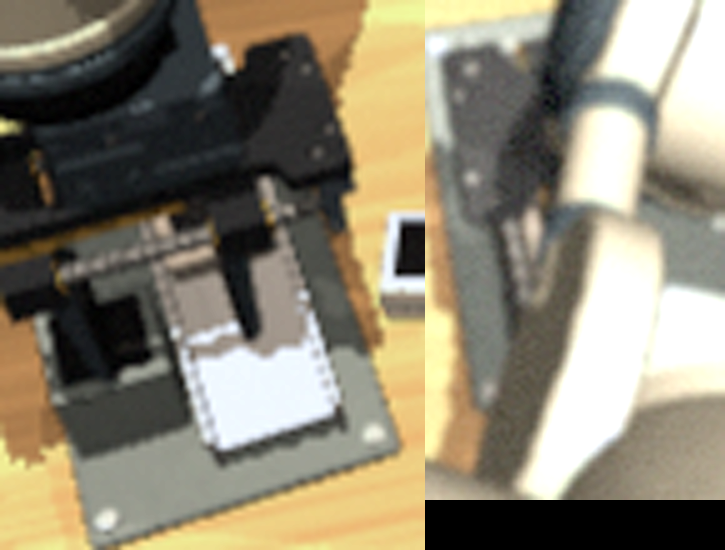

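A pager edge now shows left of the finger (crop 190, 270), so it has moved. I'll check its position and whether it is still moving.

```bash
python3 - <<'E'
from h import *
q=np.load("q.npy")
d=robot.trace("scene","pager")[0];v,u=np.nonzero(d["pixels"]);print(d["score"],d["bbox"],len(u))
for p in(-.005,.0,.005,.01,.015,.02,.025):
    print(p,proj("scene",toW(q,[ch(p+.024,-.024,0),ch(p+.024,-.01,0),ch(p+.024,-.024,.026)])).round(1).tolist())
I=robot.get_image("scene")[150:260,175:260][:,:,::-1]
a=I[40:70,25:62];cv2.imwrite("pics/c6.png",cv2.convertScaleAbs(cv2.resize(a,None,fx=16,fy=16,interpolation=2),alpha=2.5))
E
```

```text
0.63 [211.8, 200.0, 15.9, 13.2] 64
-0.005 [[207.0, 198.1], [213.2, 196.3], [205.2, 194.3]]
0.0 [[207.6, 200.0], [213.8, 198.3], [205.8, 196.3]]
0.005 [[208.2, 202.0], [214.4, 200.3], [206.5, 198.4]]
0.01 [[208.8, 204.1], [215.0, 202.3], [207.1, 200.4]]
0.015 [[209.4, 206.1], [215.6, 204.3], [207.7, 202.5]]
0.02 [[210.0, 208.1], [216.2, 206.3], [208.3, 204.6]]
0.025 [[210.6, 210.1], [216.8, 208.3], [208.9, 206.7]]
```

View pics/c6.png

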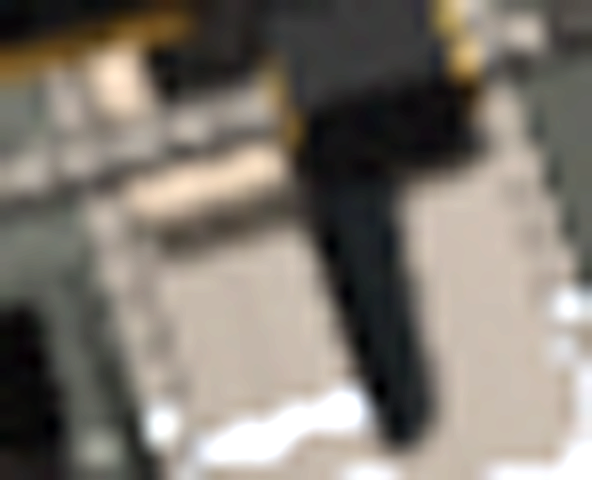

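Comparing the front face at about (209, 205) px with the projections puts the pager at chute x ≈ 12 mm, which is past the step. To confirm it really rests on the finger, I'll slide the finger 5 mm downhill and see if the pager follows.

Call:
{"name": "step_arm", "arguments": {"series": [[0.001, 0, 0, 0, 0, 0, 0.17], [0.002, 0, 0, 0, 0, 0, 0.17], [0.003, 0, 0, 0, 0, 0, 0.17], [0.004, 0, 0, 0, 0, 0, 0.17], [0.005, 0, 0, 0, 0, 0, 0.17]]}}

```text
time_s: 6.25
tcp_pos: [0.5352, -0.1461, 0.0584]
eef_rot: [0.998, 0.06, -0.002, -0.0]
wrist_force: [-17.1, -4.0, 22.0]
grip_width: 0.0532
grip_force: 11.1
```

Call:
{"name": "step_arm", "arguments": {"series": [[0, 0, 0, 0, 0, 0, 0.17], [0, 0, 0, 0, 0, 0, 0.17], [0, 0, 0, 0, 0, 0, 0.17], [0, 0, 0, 0, 0, 0, 0.17], [0, 0, 0, 0, 0, 0, 0.17]]}}

```text
time_s: 6.88
tcp_pos: [0.5352, -0.1461, 0.0585]
eef_rot: [0.998, 0.06, -0.002, -0.0]
wrist_force: [-15.8, -4.6, 21.7]
grip_width: 0.0533
grip_force: 11.0
```

```bash
python3 - <<'E'
from h import *
plan([.013,-.03],.059)
I=robot.get_image("scene")[150:260,175:260][:,:,::-1]
a=I[40:70,25:62];cv2.imwrite("pics/c7.png",cv2.convertScaleAbs(cv2.resize(a,None,fx=16,fy=16,interpolation=2),alpha=2.5))
d=robot.trace("scene","pager")
for x in d[:2]:print(x["score"],x["bbox"])
E
```

```text
target [ 0.5371 -0.1464  0.059 ] shift mm [ 1.8  0.5 -0.5] turn deg [-0.03  0.21  0.03]
t 6.875 tcp [ 0.5352 -0.1461  0.0585] F [-15.78  -4.62  21.66] w 0.0533 j [-0.37  0.6   1.68 -0.    0.87  1.08]
0.63 [211.6, 200.0, 18.3, 13.8]
```

View pics/c7.png

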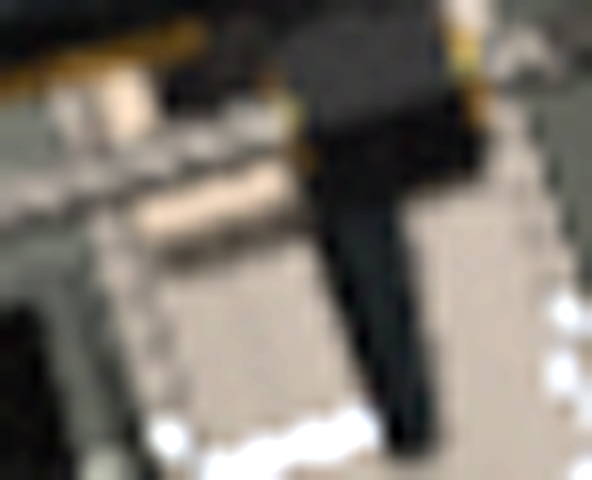

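The pager followed the finger (edge about 1.2 px, or 3 mm, further down), so it is resting on it at x ≈ 15 mm. I'll ease off the sideways strain built up by friction on the key so that nothing slips later.

Call:
{"name": "step_arm", "arguments": {"series": [[-0.0005, 0, -0.0002, 0, 0, 0, 0.17], [-0.001, 0, -0.0004, 0, 0, 0, 0.17], [-0.0015, 0, -0.0004, 0, 0, 0, 0.17], [-0.002, 0, -0.0004, 0, 0, 0, 0.17], [-0.002, 0, -0.0004, 0, 0, 0, 0.17]]}}

```text
time_s: 7.6
tcp_pos: [0.535, -0.1462, 0.0587]
eef_rot: [0.998, 0.059, -0.0, -0.0]
wrist_force: [-4.1, 0.6, 8.9]
grip_width: 0.0529
grip_force: 4.8
```

Call:
{"name": "step_arm", "arguments": {"series": [[0, 0, 0, 0, 0, 0, 0.17], [0, 0, 0, 0, 0, 0, 0.17], [0, 0, 0, 0, 0, 0, 0.17], [0, 0, 0, 0, 0, 0, 0.17], [0, 0, 0, 0, 0, 0, 0.17]]}}

```text
time_s: 8.22
tcp_pos: [0.535, -0.1462, 0.0587]
eef_rot: [0.998, 0.06, -0.0, -0.0]
wrist_force: [-4.0, 0.3, 8.9]
grip_width: 0.0534
grip_force: 4.8
```

```bash
python3 - <<'E'
from h import *
plan([.013,-.03],.059)
I=robot.get_image("scene")[150:260,175:260][:,:,::-1]
a=I[40:70,25:62];cv2.imwrite("pics/c8.png",cv2.convertScaleAbs(cv2.resize(a,None,fx=16,fy=16,interpolation=2),alpha=2.5))
for x in robot.trace("scene","pager")[:2]:print(x["score"],x["bbox"])
E
```

```text
target [ 0.5371 -0.1464  0.059 ] shift mm [ 2.   0.5 -0.3] turn deg [-0.01  0.05  0.02]
t 8.225 tcp [ 0.535  -0.1462  0.0587] F [-3.97  0.35  8.93] w 0.0534 j [-0.37  0.6   1.68 -0.    0.87  1.08]
0.55 [212.3, 201.2, 19.7, 18.5]
0.53 [222.2, 199.3, 41.2, 83.5]
```

View pics/c8.png

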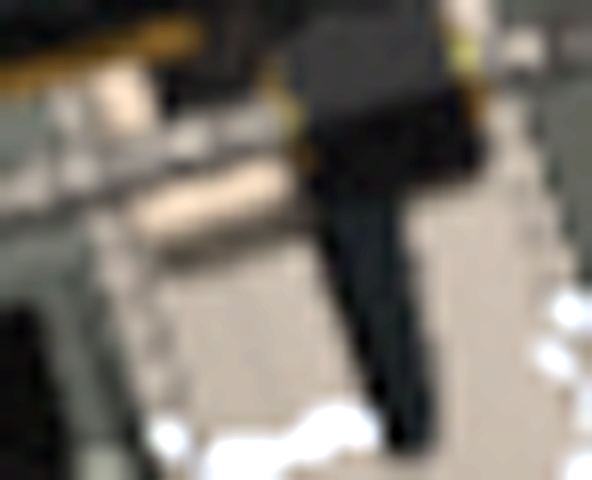

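The pager hasn't moved since the last picture (front edge at crop 150–310, 240) and rests on the finger. The forces are low and steady, so I'm handing in.

```bash
python3 -c "
from station import robot
print(robot.close_job())"
```

```text
the job is handed in; nothing more can be done
None
```

I've handed the job in with the key held down and the pager resting still against the finger, about 15 mm down the chute and out of its pocket; the hand-in returned no verdict.

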